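# Open the descaler bottle's push-and-turn safety cap and hold it clear

### The arm

A 6-joint arm with a two-finger parallel gripper is mounted at the origin on a cart in front of the work surface, level with it; the furniture and walls round the work are solid. World frame = base frame: x ahead of the robot, y to its left, z up, the work surface at z = 0. Lengths are in m, angles in degrees, forces in N, time in s.
With the tool pointing down it reaches from about 0.425 to 0.925 m from the base axis. Payload 12.5 kg.
Tool frame: the origin (TCP) lies between the finger pads; the fingertips stand 14 mm ahead of it and the grasp point (between the pads) lies 5 mm behind it; z points along the fingers, y is the direction in which the jaws open and shut (so a half turn about z gives the same grasp; the last joint's range is limited). The gripper opens to 85 mm and grips with 20 to 120 N. Pads are 22 mm wide; open, the fingers measure 114 mm over their backs; the gripper's body (76 mm by 85 mm) begins 54 mm behind the grasp point. The pads swing forward as they close: fully open they stand 13 mm farther back than shut.
Start: joints at [57.032, 28.126, 89.318, -0, 62.55, -6.05], TCP at [0.283, 0.557, 0.218] pointing down, gripper open.
Joint ranges: [-177.58, 177.58], [-47.91, 125.51], [2.72, 160], [-65.01, 245.01], [3.68, 167.84], [-153.87, 153.87]. Speed limits (degrees/s): [127.2, 127.2, 159.86, 180, 180, 180].

### API

Orientations are given as a 3x3 rotation matrix whose columns are the frame's x, y, z axes.
In Python, from bench import * gives the robot as it stands.
- The arm moves only by the tool move_arm, never from a script. Its argument "motion" is a list of rows, each an object with "fingers": the gripper's target within -1 to 1 (shut at 1, half-way at 0, fully open at -1); "delta_pos": the shift along the tool's x, y, z in mm, a list of three; "angular": the turn, a rotation vector about the tool's x, y, z in degrees, a list of three. In form: [{"fingers": fingers, "delta_pos": [tx, ty, tz], "angular": [ax, ay, az]}, ...]. A call has 1 to 5 rows; each row is the pose to reach, as a shift and turn from the pose commanded when the call began, along the tool's axes at that moment; what a row does not reach only later rows make up. A row lasts 1/8 s, in which the tool goes at most 62.5 mm and 10.7 degrees, less where a joint would pass 70% of its speed; a pose out of reach is approached as far as the arm can. A call with a gripper value outside its range is refused whole. The fingers move at their own pace and stop on an object; "grip_force" is the grip in N (left out, the last holds). Time passes only in rows, so rows that repeat a pose let the fingers close. It gives the time, the measured TCP pose, the force and the opening at its end, in the units of the state.
- get_state(): the state, without advancing time (a new reading comes with each control period).
- capture(name): name is "scene" or "top" or "wrist"; returns a dict with "frame" (420x560x3 uint8, blue, green, red), "z_map" (420x560 float32, m along the optical axis (not along the pixel's ray), 0 where there is no reading), "K" (3x3 intrinsics, pixels), "world_from_camera" (4x4, takes a point from camera to world coordinates); the wrist camera has in their place "tool_from_camera" (4x4, takes a point from camera to tool coordinates, whose origin is the TCP and whose axes are the flange's). Camera axes: x right, y down, z forward; pixel columns grow to the right and rows downward; lengths in m; the calibration is good to about 2 mm. The wrist camera is an equidistant fisheye: a pixel r from the principal point sees the ray r / f radians off the axis. A picture is of the moment at which its call begins: read the wrist's pose just before it.
- finish_job(): hands the job in, once; it reports no verdict.
The state is a dict: "time_s": time; "joint_pos": joint angles; "joint_vel": joint speeds; "joint_efforts": joint torques, N m; "eef_pos": TCP position; "eef_rot": TCP orientation; "wrist_force": force on the tool from outside, world axes, zero at the start; "moment": the same for the moment, N m; "gripper_width": finger opening in m.
Only numpy, scipy, OpenCV 4.12 (cv2) and the standard library are available. Lean on these libraries where they do the work, as an engineer would, in place of code of your own. Each camera call takes 0.05 s, during which the arm holds its last target.

### The job

The blue descaler bottle stands locked in its steel stand: press its orange safety cap down against the spring, keep it pressed while you twist it about a quarter turn anticlockwise (seen from above) until it comes free, then lift it straight off. Finish still holding the cap in the gripper, level and steady, straight above the open mouth with its lower rim about 6 cm clear of it, and leave the creamer, the timer and the carafe beside it where they are.

Things in the scene. Friction and masses are not known exactly. Their poses are not given: they have to be found in the camera images.
- bottle: blue bottle, 68 x 68 mm square, white labels, fixed in a weighted steel stand (106 x 106 mm foot); neither moves. Origin: centre of the stand's underside, on the worktop; z up the bottle's axis. The shoulder slopes from 103 mm high at the edge to 118 mm at the neck (26 mm diameter), about 20 mm below the closed cap's rim, room for fingertips. Two tabs on the neck, under the cap, each have a 4 mm tooth
- mouth (a point): centre of the bottle's mouth (top of the neck), 147 mm above the worktop, on the bottle's axis; the seal stands 9 mm out of it when the cap is off
- cap: orange ribbed round safety cap, 48 mm diameter, 30 mm high, 30 g, loose part locked on the neck; 1.5 mm sideways and 0.06 rad turning play. Origin: centre of its lower rim, 132 mm above the worktop at the start; z up. Locked, its x axis lies along the bottle's x. To unlock it must go down at least 4.5 mm (hard stop at 7 mm). Grip it round its sides with 40 to 60 N
- cap_top (a point): centre of the cap's top, 30 mm above its origin; a white pointer on the top runs from here along the cap's +x. Turning: anticlockwise from above (+yaw) only; keep it pressed down for the first 0.75 rad; it lifts off freely when turned 1.1 to 2.3 rad (best 1.4; hard stop at 2.45)
- creamer: white creamer jug with a handle, 67 x 103 x 85 mm, loose bystander; origin at the centre of its underside
- dial_timer: cream kitchen timer with a dial knob, 72 x 72 x 60 mm, loose bystander; origin at the centre of its underside
- carafe: small glass carafe with coffee beans inside, 73 mm diameter, 118 mm high, loose bystander; origin at the centre of its underside
- seal (a joint): black spring-loaded seal, 19 mm diameter, in the mouth, pushing the cap up; 0 with the cap locked, grows in m as the cap is pressed (0.007 fully down), -0.002 with the cap off. It pushes with 6 N at 0 and 12.6 N at 0.007
Things that resemble listed ones, but are neither listed nor needed, are in the scene too. What is meant by the cap is not pink or red, and is the larger of those in its own colour.

How it is judged (in metres and radians):
On the way, in this order (a step that is already met when the one before it is completed fails the run):
1. the cap is pressed down at least 3.5 mm on the neck, not yet turned (z of cap in the frame of bottle below 0.1285 m and horizontal distance between cap and mouth below 0.005 m and angle between the x axis of cap and the x axis of bottle, either way round below 0.5 rad), for 0.05 s.
2. the cap is turned free (at least 1 rad) while still on the neck (angle between the x axis of cap and the x axis of bottle, either way round above 1 rad and z of cap in the frame of bottle below 0.139 m and horizontal distance between cap and mouth below 0.005 m), for 0.05 s.
At the end, for the whole second after the job is handed in: the fingers hold the cap (more than 2 N) still and level (within 0.2 rad), its lower rim 30 to 110 mm above the bottle's mouth and within 25 mm of the bottle's axis, touching nothing of the bottle; creamer, timer and carafe are within 25 mm of where they stood (z of cap in the frame of mouth between 0.03 and 0.11 m and horizontal distance between cap and mouth below 0.025 m and angle between cap's own z axis and vertical below 0.2 rad and linear speed of cap below 0.03 m/s and contact force between the fingers and cap above 2 N and contact force between cap and bottle below 0.3 N and distance of each of creamer, dial_timer, carafe from where it was at the start of the episode below 0.025 m); the arm keeps its last pose, push and grip.
It fails at once if the creamer, the timer or the carafe is pushed more than 25 mm or tipped (distance of any of creamer, dial_timer, carafe from where it was at the start of the episode above 0.025 m or angle between any of creamer, dial_timer, carafe's own z axis and vertical above 0.35 rad).
It also fails if it takes over 35 s, if anything falls off the work surface, if the arm or the gripper's body presses on something with over 40 N, if the wrist force passes 120 N, or if a joint passes its speed limit or range.

## Working session

There is one attempt and no reset: what is moved stays moved. The work goes in short steps, Python scripts to look and compute and a tool call to move; the robot and the scene stay as the last step left them, time stands still between calls to the robot, and variables do not carry over. Pictures are saved under pics/ and viewed, and the job is handed in when it is done.

Besides the shell and the picture viewer there is one more tool, called by a JSON object that holds its "name" and its "arguments". move_arm: Moves the arm, as the interface text tells. Its arguments: {"type":"object","properties":{"motion":{"type":"array","items":{"type":"object","properties":{"fingers":{"type":"number"},"delta_pos":{"type":"array","items":{"type":"number"}},"angular":{"type":"array","items":{"type":"number"}}}}},"grip_force":{"type":"number"}},"required":["motion"]}

```bash
mkdir -p pics; ls; python3 - <<'E'
from bench import *
import cv2,numpy as np
s=get_state();print(s)
for n in("scene","top"):
    c=capture(n);cv2.imwrite(f"pics/{n}0.png",c["frame"]);np.savez(f"{n}0.npz",**c);print(n,c["K"],c["world_from_camera"])
E
```

```text
pics
{'time_s': 0.0, 'joint_pos': array([ 5.70338711e+01,  2.81649101e+01,  8.93504831e+01, -8.17858932e-04,
        6.25495034e+01, -6.04952402e+00]), 'joint_vel': array([ 0.0044172 , -0.05583608,  0.12945296,  0.02820922, -0.01573744,
        0.06215888]), 'joint_efforts': array([-1.02520236e-03, -6.18444729e+01, -2.61594737e+01, -9.38863741e-05,
        4.03696467e-03, -9.34854370e-06]), 'eef_pos': array([0.28277364, 0.55709887, 0.21771733]), 'eef_rot': array([[-8.91669322e-01,  4.52686927e-01, -6.05700781e-04],
       [ 4.52687320e-01,  8.91668814e-01, -9.57184747e-04],
       [ 1.06779476e-04, -1.12768534e-03, -9.99999358e-01]]), 'wrist_force': array([-0.40408301, -0.28028674,  0.41441242]), 'moment': array([ 0.00426619, -0.00150355, -0.02308719]), 'gripper_width': 0.08509464177826825}
scene [[439.36754722   0.         277.64557077]
 [  0.         439.36754722 203.21995842]
 [  0.           0.           1.        ]] [[ 0.77319274 -0.26009844  0.57837859 -0.17446958]
 [-0.63416735 -0.31397509  0.70657726 -0.73951054]
 [-0.00218317 -0.91310922 -0.40770919  0.59490019]
 [ 0.          0.          0.          1.        ]]
top [[450.32440745   0.         287.19086237]
 [  0.         450.32440745 214.58171615]
 [  0.           0.           1.        ]] [[ 0.01433608 -0.9825204   0.18560208  0.32010737]
 [-0.99962215 -0.00972927  0.02570799  0.04623895]
 [-0.02345285 -0.18590051 -0.98228864  1.0738388 ]
 [ 0.          0.          0.          1.        ]]
```

View pics/scene0.png

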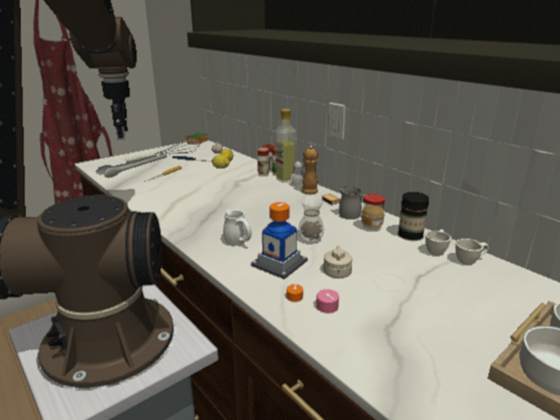

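View pics/top0.png

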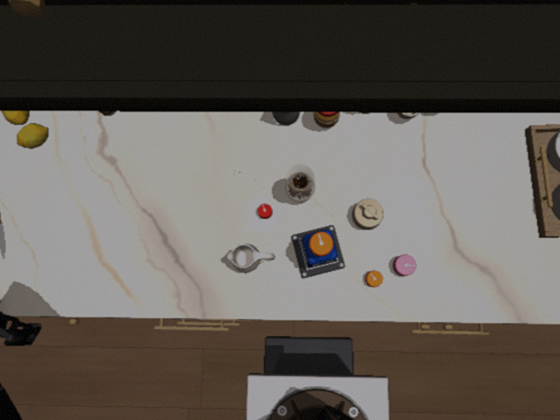

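The scene view shows the blue bottle with its orange cap at (280,212). In the top view the cap is at (321,243), the creamer at (246,257), the carafe at (300,185) and the timer at (368,213). The small orange, pink and red caps are lookalikes. Next I'll measure.

```bash
cat > h.py <<'E'
import numpy as np,cv2
def load(n):
    return dict(np.load(n))
def cloud(c):
    z=c["z_map"];K=c["K"];v,u=np.indices(z.shape)
    P=np.stack([(u-K[0,2])/K[0,0]*z,(v-K[1,2])/K[1,1]*z,z],-1)
    T=c["world_from_camera"];W=P@T[:3,:3].T+T[:3,3];W[z==0]=np.nan
    return W
E
python3 - <<'E'
from h import *
for n in("scene","top"):
    c=load(n+"0.npz");W=cloud(c);f=c["frame"].astype(int);b,g,r=f[...,0],f[...,1],f[...,2]
    hsv=cv2.cvtColor(c["frame"],cv2.COLOR_BGR2HSV)
    o=(hsv[...,0]>5)&(hsv[...,0]<18)&(hsv[...,1]>180)&(hsv[...,2]>120)
    # bottle region
    m=o&(W[...,2]>0.12)&(W[...,0]>.3)&(W[...,0]<.75)&(np.abs(W[...,1])<.2)
    p=W[m];print(n,len(p),p.min(0),p.max(0),p.mean(0))
    t=p[p[:,2]>0.157];print(" top",len(t),t.mean(0),t.min(0),t.max(0))
    bl=(hsv[...,0]>105)&(hsv[...,0]<130)&(hsv[...,1]>150)&(hsv[...,2]>50)&(W[...,2]>.01)&(W[...,2]<.125)
    q=W[bl];print(" blue",len(q),q.min(0),q.max(0))
    # stand & bystanders
    for nm,px in dict(top=dict(cream=(246,257),tim=(368,213),car=(300,185)),scene={}).get(n,{}).items():
        print(nm,W[px[1],px[0]])
c=load("top0.npz")
f=c["frame"][140:300,210:430];cv2.imwrite("pics/topz.png",cv2.resize(f,None,fx=3.6,fy=3.6,interpolation=cv2.INTER_CUBIC))
W=cloud(c);H=W[...,2]
# heights map of objects
m=((H>0.02)&(H<.2)).astype(np.uint8)
n,l,st,ce=cv2.connectedComponentsWithStats(m)
for i in range(1,n):
    if st[i,4]>60:
        p=W[l==i];print(st[i],ce[i].round(),p.min(0).round(3),p.max(0).round(3))
E
```

```text
scene 236 [ 0.4085018  -0.02696199  0.13327013] [0.45330924 0.01729727 0.16336027] [ 0.42575009 -0.01440195  0.15340732]
 top 117 [ 0.42784835 -0.00826393  0.16107905] [ 0.4085018  -0.02609349  0.1571683 ] [0.45330924 0.01729727 0.16336027]
 blue 510 [ 0.39396084 -0.04263874  0.01269024] [0.66347502 0.86868856 0.12348558]
top 350 [ 0.41196293 -0.02201406  0.15334479] [0.45732391 0.02283504 0.16657537] [0.4326881  0.00084743 0.16179444]
 top 347 [0.43272813 0.00070013 0.16184983] [ 0.41196293 -0.02201406  0.1581382 ] [0.45732391 0.02283504 0.16657537]
 blue 367 [ 0.39653122 -0.0352259   0.09256418] [0.47118338 0.03654602 0.11449524]
cream [0.41840492 0.17076992 0.00489936]
tim [ 0.51746688 -0.11199474  0.05849592]
car [0.58762791 0.04401124 0.03734917]
[  2 111  28  14 313] [ 16. 117.] [0.739 0.724 0.021] [0.776 0.782 0.061]
[273 112  27  11 231] [286. 116.] [0.749 0.048 0.02 ] [0.774 0.113 0.073]
[314 112  27  16 340] [326. 118.] [ 0.737 -0.05   0.021] [0.765 0.012 0.1  ]
[398 113  21   6  81] [407. 115.] [ 0.759 -0.238  0.021] [ 0.775 -0.195  0.052]
[ 17 123  32  26 638] [ 32. 135.] [0.678 0.669 0.021] [0.74  0.74  0.062]
[ 528  124   32  113 1925] [546. 175.] [ 0.473 -0.582  0.02 ] [ 0.747 -0.509  0.079]
[285 164  31  38 931] [300. 183.] [0.549 0.008 0.02 ] [0.617 0.08  0.121]
[353 199  31  30 713] [368. 213.] [ 0.488 -0.15   0.02 ] [ 0.556 -0.082  0.065]
[258 204  14  14 108] [265. 210.] [0.513 0.112 0.02 ] [0.544 0.144 0.026]
[ 299  230   40   41 1144] [319. 249.] [ 0.388 -0.045  0.021] [0.472 0.045 0.167]
[228 244  47  29 518] [250. 258.] [0.381 0.101 0.02 ] [0.444 0.202 0.09 ]
[395 254  22  22 359] [405. 265.] [ 0.38  -0.225  0.02 ] [ 0.428 -0.176  0.034]
[367 271  16  16 198] [374. 278.] [ 0.354 -0.147  0.02 ] [ 0.388 -0.112  0.028]
[290 402  64  18 429] [316. 413.] [ 0.063 -0.061  0.02 ] [0.129 0.061 0.2  ]
```

View pics/topz.png

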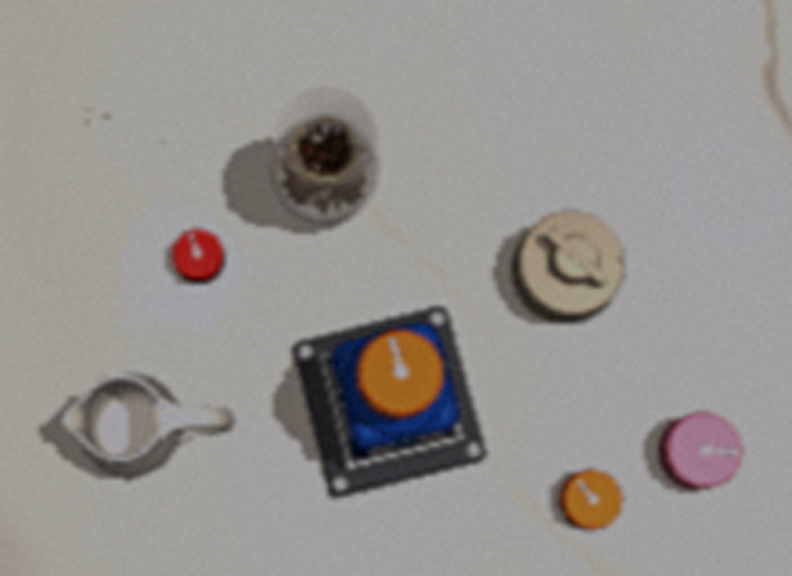

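```bash
cat >> h.py <<'E'
from scipy.spatial.transform import Rotation as R
def target(p,psi,s):
    """delta in tool axes (mm), rotvec (deg) from state s to p, tool-x yaw psi deg, pointing down"""
    a=np.deg2rad(psi);x=np.array([np.cos(a),np.sin(a),0]);z=np.array([0,0,-1.]);y=np.cross(z,x)
    Rt=np.stack([x,y,z],1);R0=s["eef_rot"]
    return R0.T@(np.array(p)-s["eef_pos"])*1000, np.rad2deg(R.from_matrix(R0.T@Rt).as_rotvec())
def onplane(c,u,v,z):
    K=c["K"];T=c["world_from_camera"];d=T[:3,:3]@np.array([(u-K[0,2])/K[0,0],(v-K[1,2])/K[1,1],1])
    return T[:3,3]+d*(z-T[2,3])/d[2]
E
python3 - <<'E'
from h import *
from bench import *
c=load("top0.npz");f=c["frame"]
hsv=cv2.cvtColor(f,cv2.COLOR_BGR2HSV)
o=((hsv[...,0]>5)&(hsv[...,0]<20)&(hsv[...,1]>150)).astype(np.uint8)
o[:, :300]=0;o[:,345:]=0;o[:220]=0;o[265:]=0
v,u=np.nonzero(o);print(len(u),u.min(),u.max(),v.min(),v.max())
print("cap",onplane(c,(u.min()+u.max())/2,(v.min()+v.max())/2,.160))
co=[(210+x/3.6,140+y/3.6) for x,y in [(303,350),(438,317),(475,450),(340,485)]]
P=np.array([onplane(c,*p,.015) for p in co]);print("stand",P.mean(0),P)
a=P[1]-P[2];print(np.rad2deg(np.arctan2(a[1],a[0])));a=P[0]-P[3];print(np.rad2deg(np.arctan2(a[1],a[0])))
s=get_state()
print(target((.46,.10,.26),85,s));print(target((.4325,0,.26),50,s))
E
```

```text
396 309 332 232 255
cap [0.43348688 0.00141155 0.16      ]
stand [4.33428943e-01 8.57600204e-05 1.50000000e-02] [[ 0.46572675  0.05662889  0.015     ]
 [ 0.4886596  -0.03215507  0.015     ]
 [ 0.40151568 -0.05577881  0.015     ]
 [ 0.37781375  0.03164803  0.015     ]]
15.167704528524164
15.86273288076116
(array([-364.9292677 , -327.41302066,  -41.92840241]), array([-5.12402394e-02,  2.70807578e-02,  6.80803440e+01]))
(array([-385.68316321, -429.02757157,  -41.83425132]), array([-4.40803690e-02,  4.46326770e-02,  1.03080341e+02]))
```

{"name": "move_arm", "arguments": {"motion": [{"fingers":-1,"delta_pos":[-60,-50,-40],"angular":[0,0,10]},{"fingers":-1,"delta_pos":[-120,-105,-42],"angular":[0,0,20]},{"fingers":-1,"delta_pos":[-180,-160,-42],"angular":[0,0,30]},{"fingers":-1,"delta_pos":[-230,-205,-42],"angular":[0,0,40]},{"fingers":-1,"delta_pos":[-275,-250,-42],"angular":[0,0,50]}]}}

```text
time_s: 0.72
eef_pos: [0.393, 0.2709, 0.2596]
eef_rot: [[-0.221, 0.975, 0.0], [0.975, 0.221, 0.0], [0.0, 0.0, -1.0]]
wrist_force: [1.5, -0.5, 0.2]
gripper_width: 0.0854
```

```bash
python3 - <<'E'
from h import *
from bench import *
s=get_state();print(s["eef_pos"],s["joint_pos"],s["time_s"])
print(target((.46,.10,.26),85,s));print(target((.4335,0.0005,.26),50,s))
E
```

```text
[0.39297662 0.27090233 0.25963651] [ 2.66460565e+01  1.34028432e+01  1.06060253e+02 -2.54307264e-03
  6.05222422e+01  1.38775287e+01] 0.725
(array([-181.48969362,   27.5904768 ,   -0.36070744]), array([ 1.44339594e-02, -3.64549379e-03,  1.77697789e+01]))
(array([-272.67126384,  -20.24696713,   -0.37520997]), array([ 1.30762638e-02, -8.06799845e-03,  5.27697787e+01]))
```

{"name": "move_arm", "arguments": {"motion": [{"fingers":-1,"delta_pos":[-58,5,0],"angular":[0,0,10]},{"fingers":-1,"delta_pos":[-118,9,0],"angular":[0,0,20]},{"fingers":-1,"delta_pos":[-175,5,0],"angular":[0,0,30]},{"fingers":-1,"delta_pos":[-225,-8,0],"angular":[0,0,40]},{"fingers":-1,"delta_pos":[-272,-20,0],"angular":[0,0,50]}]}}

```text
time_s: 1.35
eef_pos: [0.4344, 0.0015, 0.2595]
eef_rot: [[0.606, 0.796, -0.0], [0.796, -0.606, 0.0], [-0.0, -0.0, -1.0]]
wrist_force: [1.8, -0.8, 0.7]
gripper_width: 0.0856
```

```bash
python3 - <<'E'
from h import *
from bench import *
s=get_state();print(s["eef_pos"],s["joint_pos"],s["time_s"])
for n in("wrist","top"):
    c=capture(n);cv2.imwrite(f"pics/{n}1.png",c["frame"]);np.savez(n+"1.npz",**c,pos=s["eef_pos"],rot=s["eef_rot"])
    if n=="wrist": print(c["K"],c["tool_from_camera"])
print(target((.4335,0.0005,.26),50,get_state()))
E
```

```text
[0.43438719 0.00152522 0.25945878] [-8.52634135e+00  9.66346682e+00  1.11144178e+02  3.07999762e-03
  5.92075366e+01  2.87383103e+01] 1.35
[[325.1922621    0.         273.30654625]
 [  0.         325.1922621  212.05085195]
 [  0.           0.           1.        ]] [[-1.24983354e-03 -9.53204729e-01 -3.02322978e-01  7.76170400e-02]
 [ 9.99997848e-01 -6.90788667e-04 -1.95607964e-03 -8.17565834e-04]
 [ 1.65570308e-03 -3.02324773e-01  9.53203541e-01 -1.56157754e-01]
 [ 0.00000000e+00  0.00000000e+00  0.00000000e+00  1.00000000e+00]]
(array([-0.25798485, -1.14555211, -0.57119321]), array([6.87391143e-04, 3.04951995e-02, 2.59149982e+00]))
```

View pics/wrist1.png

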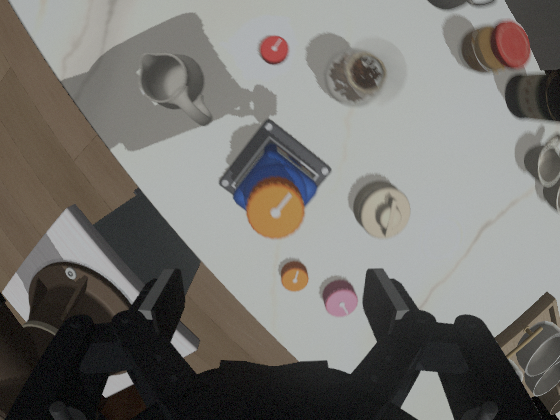

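```bash
cat >> h.py <<'E'
def wray(c,u,v,z):
    K=c["K"];x=u-K[0,2];y=v-K[1,2];r=np.hypot(x,y)+1e-9;th=r/K[0,0]
    d=np.array([np.sin(th)*x/r,np.sin(th)*y/r,np.cos(th)])
    T=c["tool_from_camera"];d=c["rot"]@T[:3,:3]@d;o=c["rot"]@T[:3,3]+c["pos"]
    return o+d*(z-o[2])/d[2]
E
python3 - <<'E'
from h import *
c=load("wrist1.npz");f=c["frame"]
cv2.imwrite("pics/wz.png",cv2.resize(f[110:270,190:350],None,fx=3.7,fy=3.7,interpolation=cv2.INTER_CUBIC))
hsv=cv2.cvtColor(f,cv2.COLOR_BGR2HSV)
o=((hsv[...,0]>5)&(hsv[...,0]<22)&(hsv[...,1]>150)).astype(np.uint8)
n,l,st,ce=cv2.connectedComponentsWithStats(o);i=1+np.argmax([st[k,4] if 220<ce[k][0]<330 and 160<ce[k][1]<260 else 0 for k in range(1,n)])
print(st[i],ce[i])
# depth-based
z=c["z_map"];m=l==i;print(np.nanmin(z[m]),np.nanmax(z[m]))
v,u=np.nonzero(m)
K=c["K"];x=u-K[0,2];y=v-K[1,2];r=np.hypot(x,y)+1e-9;th=r/K[0,0]
P=np.stack([np.tan(th)*x/r,np.tan(th)*y/r,np.ones_like(r)],1)*z[m][:,None]
T=c["tool_from_camera"];W=(P@T[:3,:3].T+T[:3,3])@c["rot"].T+c["pos"]
t=W[np.abs(W[:,2]-.162)<.004];print(len(W),len(t),t.mean(0),t.min(0),t.max(0))
cc,rad=cv2.minEnclosingCircle(t[:,:2].astype(np.float32));print(cc,rad)
print(wray(c,*ce[i],.160))
E
```

```text
[247 179  56  50 384] [270.4453125 193.421875 ]
0.0 0.26993626
384 373 [0.43912211 0.01381324 0.1621734 ] [ 0.41036476 -0.01267436  0.15851326] [0.45648675 0.02382627 0.16454662]
(0.4335949420928955, 0.0014580022543668747) 0.02337091602385044
[0.43896706 0.01360145 0.16      ]
```

View pics/wz.png

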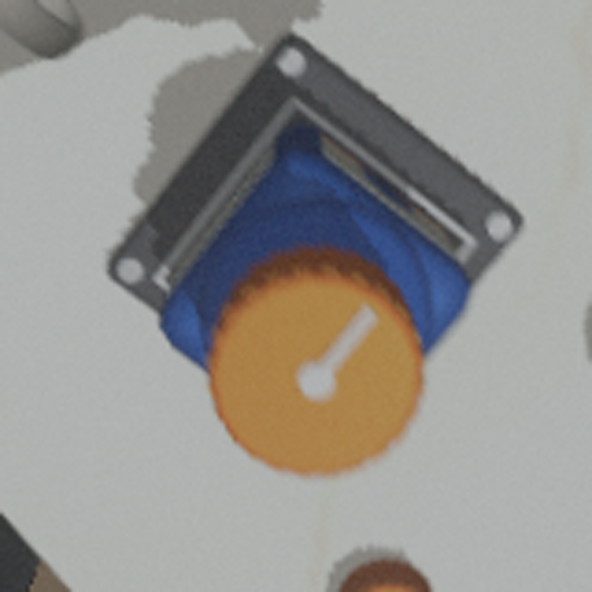

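```bash
python3 - <<'E'
from h import *
c=load("wrist1.npz")
print(wray(c,275.7,212.7,.162), wray(c,190+373/3.7,110+310/3.7,.162))
z=c["z_map"];v,u=np.indices(z.shape)
K=c["K"];x=u-K[0,2];y=v-K[1,2];r=np.hypot(x,y)+1e-9;th=np.minimum(r/K[0,0],1.4)
P=np.stack([np.tan(th)*x/r,np.tan(th)*y/r,np.ones_like(r)],-1)*z[...,None]
T=c["tool_from_camera"];W=(P@T[:3,:3].T+T[:3,3])@c["rot"].T+c["pos"]
m=(np.abs(W[...,2]-.162)<.004)&(np.hypot(W[...,0]-.433,W[...,1])<.035)
t=W[m];print(len(t),t.mean(0),t.min(0),t.max(0),cv2.minEnclosingCircle(t[:,:2].astype(np.float32)))
c=load("top1.npz")
E
```

```text
[ 0.43280956 -0.00153259  0.162     ] [0.45216395 0.00382627 0.162     ]
2592 [0.43366315 0.0014082  0.16256339] [ 0.40813418 -0.02445702  0.15804699] [0.4572845  0.0248082  0.16569728] ((0.4326837658882141, 0.00031339068664237857), 0.024827154353260994)
```

```bash
python3 - <<'E'
from h import *
from bench import *
s=get_state();print(s["eef_pos"],s["wrist_force"]);print(target((.4332,0.0005,.146),53,s))
E
```

```text
[4.34566480e-01 8.76647238e-06 2.59428669e-01] [0.70942311 1.22577435 0.36296181]
(array([ -0.37954715,  -1.38384473, 113.42888766]), array([-1.11106433e-04,  3.05002079e-02, -4.08500109e-01]))
```

{"name": "move_arm", "arguments": {"motion": [{"fingers":-1,"delta_pos":[0,-1.4,40],"angular":[0,0,0]},{"fingers":-1,"delta_pos":[0,-1.4,75],"angular":[0,0,0]},{"fingers":-1,"delta_pos":[0,-1.4,100],"angular":[0,0,0]},{"fingers":-1,"delta_pos":[0,-1.4,113.5],"angular":[0,0,0]},{"fingers":-1,"delta_pos":[0,-1.4,113.5],"angular":[0,0,0]}]}}

```text
time_s: 2.08
eef_pos: [0.4332, 0.0047, 0.1453]
eef_rot: [[0.6, 0.8, -0.002], [0.8, -0.6, 0.0], [-0.001, -0.002, -1.0]]
wrist_force: [-0.1, 0.3, -0.0]
gripper_width: 0.0854
```

```bash
python3 - <<'E'
from h import *
from bench import *
s=get_state();print(s["eef_pos"],s["wrist_force"],s["moment"],s["joint_pos"]);
c=capture("wrist");cv2.imwrite("pics/wrist2.png",c["frame"]);np.savez("wrist2.npz",**c,pos=s["eef_pos"],rot=s["eef_rot"])
c={**c,"pos":s["eef_pos"],"rot":s["eef_rot"]}
print(target((.4332,0.0005,.146),53,get_state()))
c=capture("scene");cv2.imwrite("pics/scene2.png",cv2.resize(c["frame"][100:300,180:400],None,fx=3,fy=3))
E
```

```text
[0.43317439 0.00469934 0.14533526] [-0.10478708  0.33899098 -0.04430721] [-0.01469673  0.04919903  0.05052945] [-8.13385930e+00  1.89948089e+01  1.19896895e+02  1.30605531e-02
  4.12349500e+01  2.86977809e+01]
(array([-3.47841568e+00,  2.17209924e+00,  1.36864236e-03]), array([-0.0473427 ,  0.01625817,  0.14657986]))
```

View pics/wrist2.png

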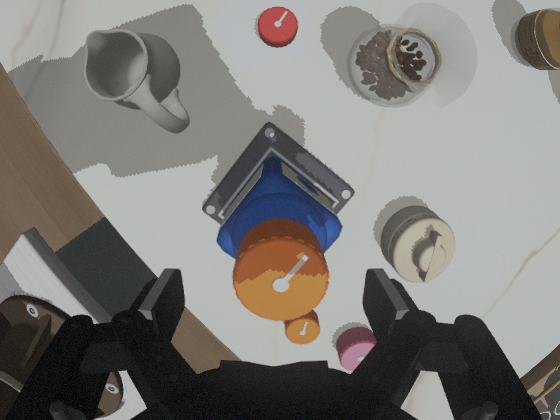

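View pics/scene2.png

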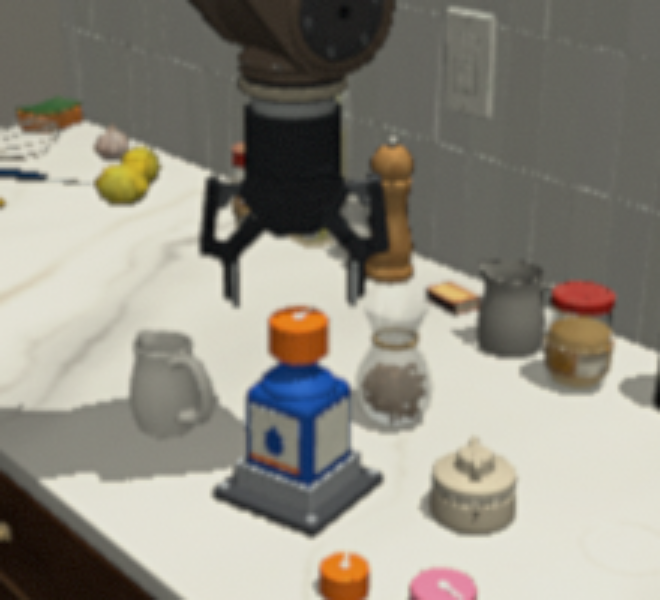

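```bash
python3 - <<'E'
from h import *
from bench import *
s=get_state();print(s["time_s"],s["eef_pos"],s["joint_pos"],s["gripper_width"])
c=load("wrist2.npz");print(wray(c,281,285,.162))
# project tool points into wrist
def proj(p):
    T=np.linalg.inv(c["tool_from_camera"]);q=T[:3,:3]@p+T[:3,3];th=np.arctan2(np.hypot(q[0],q[1]),q[2]);a=np.arctan2(q[1],q[0]);r=th*c["K"][0,0]
    return c["K"][0,2]+r*np.cos(a),c["K"][1,2]+r*np.sin(a)
for p in [(0,0,0),(0,0,.014),(0,.0425,.001),(0,-.0425,.001),(0,.0425,.014),(0,-.0425,.014)]: print(p,proj(np.array(p)))
t=capture("top");cv2.imwrite("pics/top2.png",cv2.resize(t["frame"][140:300,210:430],None,fx=3.6,fy=3.6))
sc=capture("scene");W=cloud(sc);z=sc["z_map"]
for px in [(232,300),(357,300),(232,290),(357,290),(299,340),(290,230)]:
    u=180+px[0]/3;v=100+px[1]/3
    print(px,W[int(v),int(u)])
    
P=s["eef_pos"];T=np.linalg.inv(sc["world_from_camera"])
for d in (0,.0425,-.0425):
  for zz in (0,.014):
    w=P+s["eef_rot"]@np.array([0,d,zz]);q=T[:3,:3]@w+T[:3,3];uv=sc["K"]@q/q[2];print(d,zz,(uv[0]-180)*3,(uv[1]-100)*3)
E
```

```text
2.175 [0.43377943 0.00447744 0.14641373] [-8.15164611e+00  1.88872363e+01  1.19830963e+02  1.27392485e-02
  4.12739784e+01  2.87057119e+01] 0.08537396646964807
[ 4.32698882e-01 -4.06074610e-04  1.62000000e-01]
(0, 0, 0) (np.float64(275.50023402954514), np.float64(262.1923247577394))
(0, 0, 0.014) (np.float64(275.3893986482207), np.float64(251.3550363749233))
(0, 0.0425, 0.001) (np.float64(353.0537102322056), np.float64(260.3494613675346))
(0, -0.0425, 0.001) (np.float64(197.75989438617356), np.float64(260.51065655476475))
(0, 0.0425, 0.014) (np.float64(348.15591882668946), np.float64(250.6285527116395))
(0, -0.0425, 0.014) (np.float64(202.48235546359896), np.float64(250.76645850723187))
(232, 300) [0.38718905 0.02321073 0.18093565]
(357, 300) [ 0.74503357  0.26957025 -0.00205044]
(232, 290) [0.38805917 0.02402456 0.19065094]
(357, 290) [ 0.46934178 -0.03270963  0.18715613]
(299, 340) [ 0.41940412 -0.01894361  0.15278793]
(290, 230) [ 0.42464682 -0.00184769  0.23930537]
0 0 292.26538929210903 331.68613276700603
0 0.014 292.3074825080056 347.3728395838232
0.0425 0 344.96618317406853 330.60962281386287
0.0425 0.014 344.726347387776 346.277870096867
-0.0425 0 239.4004921806466 332.7659948282843
-0.0425 0.014 239.72626798336506 348.4712003671715
```

View pics/top2.png

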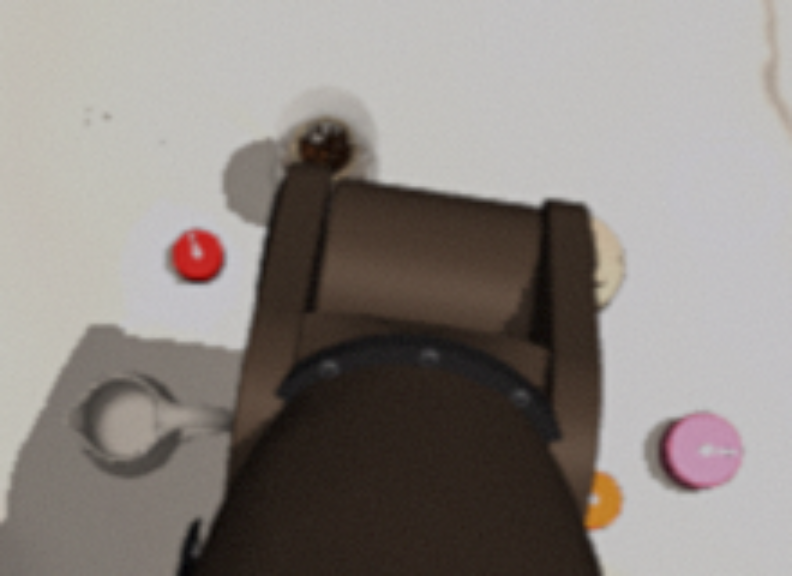

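```bash
cat >> h.py <<'E'
def wcloud(c):
    z=c["z_map"];v,u=np.indices(z.shape)
    K=c["K"];x=u-K[0,2];y=v-K[1,2];r=np.hypot(x,y)+1e-9;th=np.minimum(r/K[0,0],1.4)
    P=np.stack([np.tan(th)*x/r,np.tan(th)*y/r,np.ones_like(r)],-1)*z[...,None]
    T=c["tool_from_camera"];Tt=P@T[:3,:3].T+T[:3,3]
    return Tt,Tt@c["rot"].T+c["pos"]
E
python3 - <<'E'
from h import *
for n in("wrist1.npz","wrist2.npz"):
    c=load(n);Tt,W=wcloud(c)
    pts=[(276,213),(300,60),(160,80)] if n=="wrist1.npz" else [(281,285),(281,300),(265,290),(60,180),(280,100),(420,250),(180,280),(170,300),(372,280),(385,300)]
    for u,v in pts: print(n,(u,v),"tool",Tt[v,u].round(4),"world",W[v,u].round(4),c["z_map"][v,u])
E
```

```text
wrist1.npz (276, 213) tool [-0.0028  0.0008  0.0948] world [ 0.4334 -0.0012  0.1647] 0.26351988
wrist1.npz (300, 60) tool [0.1454 0.032  0.2602] world [ 0.5478  0.0979 -0.0008] 0.3763507
wrist1.npz (160, 80) tool [ 0.1244 -0.1437  0.245 ] world [0.3953 0.1875 0.0145] 0.36848295
wrist2.npz (281, 285) tool [-0.004   0.0026 -0.0173] world [ 4.329e-01 -1.000e-04  1.626e-01] 0.15707822
wrist2.npz (281, 300) tool [-0.0124  0.0027 -0.0181] world [ 0.4279 -0.0068  0.1634] 0.15883088
wrist2.npz (265, 290) tool [-0.0074 -0.0053 -0.0164] world [0.4245 0.0019 0.1618] 0.15891184
wrist2.npz (60, 180) tool [-0.1568 -0.9532  1.0574] world [-0.426   0.4513 -0.91  ] 1.2295321
wrist2.npz (280, 100) tool [0.0889 0.0048 0.1456] world [ 4.90e-01  7.31e-02 -4.00e-04] 0.28421372
wrist2.npz (420, 250) tool [-0.037   0.1306  0.0921] world [ 0.5153 -0.1032  0.053 ] 0.27100232
wrist2.npz (180, 280) tool [ 0.0048 -0.0439 -0.0294] world [0.4009 0.0348 0.1749] 0.1429103
wrist2.npz (170, 300) tool [ 0.0048 -0.0438 -0.0466] world [0.4011 0.0348 0.192 ] 0.1265404
wrist2.npz (372, 280) tool [ 0.0083  0.042  -0.0359] world [ 0.4718 -0.0138  0.1811] 0.13550782
wrist2.npz (385, 300) tool [ 0.01    0.0419 -0.0549] world [ 0.4728 -0.0124  0.2001] 0.116922945
```

```bash
python3 - <<'E'
from h import *
c=load("wrist2.npz");Tt,W=wcloud(c)
cv2.imwrite("pics/wz2.png",cv2.resize(c["frame"][225:385,130:430],None,fx=2.6,fy=2.6,interpolation=cv2.INTER_CUBIC))
for u in (160,168,175,180,184):
    for v in range(262,300,4): print((u,v),Tt[v,u].round(3))
E
```

```text
(160, 262) [-0.074 -0.123  0.144]
(160, 266) [-0.079 -0.124  0.145]
(160, 270) [-0.084 -0.125  0.146]
(160, 274) [ 0.011 -0.051 -0.036]
(160, 278) [ 0.011 -0.049 -0.04 ]
(160, 282) [ 0.012 -0.048 -0.044]
(160, 286) [ 0.011 -0.047 -0.046]
(160, 290) [ 0.012 -0.046 -0.05 ]
(160, 294) [ 0.011 -0.045 -0.052]
(160, 298) [ 0.011 -0.044 -0.055]
(168, 262) [-0.074 -0.115  0.146]
(168, 266) [-0.079 -0.115  0.145]
(168, 270) [ 0.011 -0.048 -0.032]
(168, 274) [ 0.012 -0.046 -0.038]
(168, 278) [ 0.011 -0.046 -0.04 ]
(168, 282) [ 0.012 -0.045 -0.043]
(168, 286) [ 0.012 -0.044 -0.047]
(168, 290) [ 0.01  -0.044 -0.047]
(168, 294) [ 0.008 -0.044 -0.048]
(168, 298) [ 0.007 -0.044 -0.049]
(175, 262) [-0.074 -0.106  0.145]
(175, 266) [-0.079 -0.107  0.145]
(175, 270) [ 0.012 -0.044 -0.033]
(175, 274) [ 0.011 -0.044 -0.035]
(175, 278) [ 0.008 -0.045 -0.034]
(175, 282) [ 0.008 -0.044 -0.037]
(175, 286) [ 0.007 -0.044 -0.038]
(175, 290) [ 0.004 -0.044 -0.038]
(175, 294) [ 0.003 -0.044 -0.039]
(175, 298) [ 0.002 -0.044 -0.04 ]
(180, 262) [-0.073 -0.1    0.144]
(180, 266) [-0.078 -0.101  0.145]
(180, 270) [ 0.009 -0.044 -0.028]
(180, 274) [ 0.007 -0.044 -0.029]
(180, 278) [ 0.006 -0.044 -0.03 ]
(180, 282) [ 0.004 -0.044 -0.03 ]
(180, 286) [ 0.002 -0.044 -0.03 ]
(180, 290) [ 0.001 -0.044 -0.032]
(180, 294) [-0.    -0.044 -0.033]
(180, 298) [-0.002 -0.044 -0.034]
(184, 262) [-0.073 -0.096  0.144]
(184, 266) [-0.078 -0.097  0.145]
(184, 270) [-0.082 -0.097  0.143]
(184, 274) [-0.088 -0.098  0.145]
(184, 278) [-0.093 -0.098  0.145]
(184, 282) [-0.098 -0.099  0.145]
(184, 286) [-0.102 -0.099  0.144]
(184, 290) [-0.108 -0.1    0.144]
(184, 294) [-0.113 -0.101  0.145]
(184, 298) [-0.006 -0.044 -0.027]
```

View pics/wz2.png

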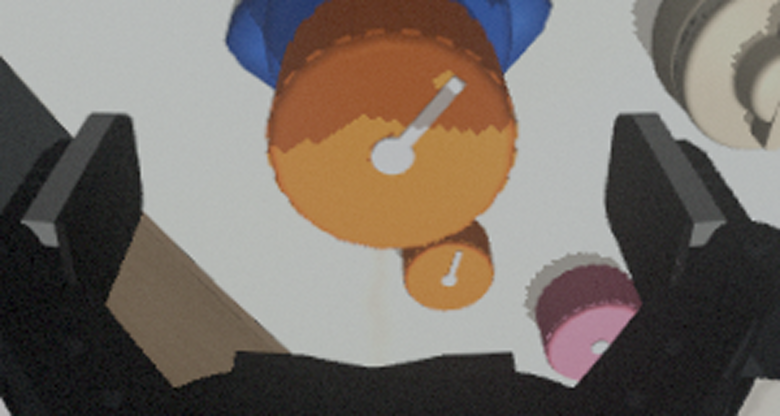

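The wrist depth and the scene camera both put the open fingertips about 27 mm behind the TCP, at z of about 0.175, not at the stated position. I'll go by what the cameras show. First I'll centre the gripper, half-close it and re-measure.

{"name": "move_arm", "arguments": {"motion": [{"fingers":-0.2,"delta_pos":[-3.7,2.2,0],"angular":[0,0,0]},{"fingers":-0.2,"delta_pos":[-3.7,2.2,0],"angular":[0,0,0]},{"fingers":-0.2,"delta_pos":[-3.7,2.2,0],"angular":[0,0,0]}]}}

```text
time_s: 2.65
eef_pos: [0.4332, -0.0002, 0.1462]
eef_rot: [[0.601, 0.799, 0.0], [0.799, -0.601, 0.0], [0.0, 0.0, -1.0]]
wrist_force: [-0.9, -0.8, -0.9]
gripper_width: 0.0509
```

```bash
python3 - <<'E'
from h import *
from bench import *
for i in range(2):
    s=get_state();print(s["time_s"],s["eef_pos"],s["wrist_force"],s["gripper_width"])
    c=capture("wrist")
c={**c,"pos":s["eef_pos"],"rot":s["eef_rot"]};np.savez("wrist3.npz",**c)
Tt,W=wcloud(c)
near=(np.abs(Tt[...,0])<.02)&(np.abs(Tt[...,1])<.06)&(Tt[...,2]<.0)&(Tt[...,2]>-.1)
hsv=cv2.cvtColor(c["frame"],cv2.COLOR_BGR2HSV);dark=hsv[...,2]<90
for sgn in(-1,1):
    m=near&dark&(np.sign(Tt[...,1])==sgn)&(np.abs(Tt[...,1])>.02)
    p=Tt[m];print(sgn,len(p),np.percentile(p[:,2],[99.5,99,95]),"inner y",np.percentile(np.abs(p[p[:,2]>-.05][:,1]),[1,5,50]), "x",np.percentile(p[:,0],[1,99]))
m=(np.abs(W[...,2]-.162)<.005)&(np.hypot(W[...,0]-.433,W[...,1])<.035)&(hsv[...,1]>130)
print("cap",Tt[m].mean(0),cv2.minEnclosingCircle(Tt[m][:,:2].astype(np.float32)))
cv2.imwrite("pics/wrist3.png",c["frame"])
sc=capture("scene");cv2.imwrite("pics/scene3.png",cv2.resize(sc["frame"][100:300,180:400],None,fx=3,fy=3,interpolation=cv2.INTER_CUBIC))
E
```

```text
2.65 [ 4.33198530e-01 -2.39380109e-04  1.46228885e-01] [-0.94052415 -0.79566263 -0.89859982] 0.05093804064614624
2.7 [ 4.33174027e-01 -1.75888907e-04  1.46174406e-01] [ 0.53667526 -0.75195201  0.34015451] 0.05124856254278078
-1 10496 [-0.02146538 -0.02363678 -0.03366835] inner y [0.0264171  0.02653752 0.02780717] x [-0.01052685  0.01807795]
1 10322 [-0.02179581 -0.02368263 -0.03358196] inner y [0.02418104 0.02431022 0.02564117] x [-0.01051575  0.01791973]
cap [ 0.00355928 -0.00078343 -0.01618567] ((0.0008960370905697346, -0.0006676664343103766), 0.02493373677134514)
```

View pics/wrist3.png

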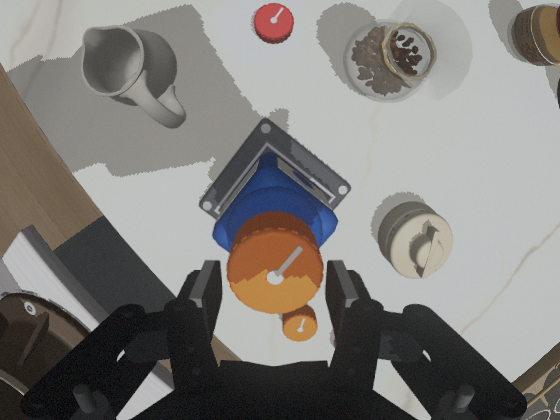

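View pics/scene3.png

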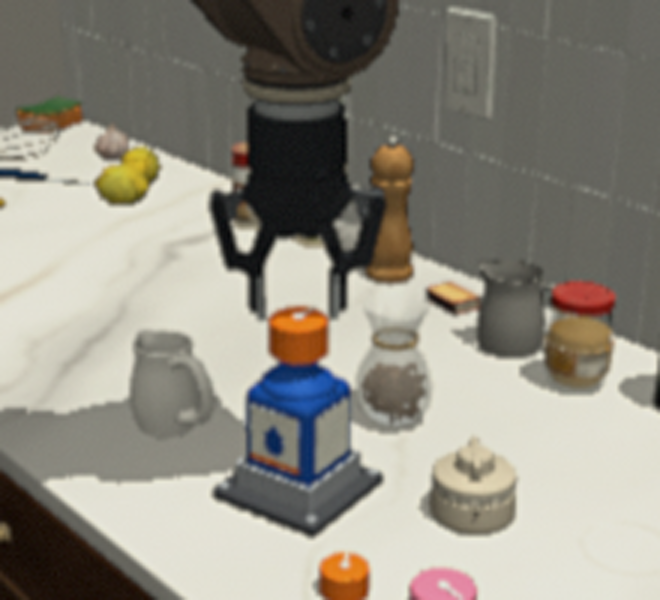

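{"name": "move_arm", "arguments": {"motion": [{"fingers":-0.6,"delta_pos":[0.5,0,0],"angular":[0,0,0]},{"fingers":-0.6,"delta_pos":[0.5,0,5],"angular":[0,0,0]},{"fingers":-0.6,"delta_pos":[0.5,0,20],"angular":[0,0,0]},{"fingers":-0.6,"delta_pos":[0.5,0,36],"angular":[0,0,0]},{"fingers":-0.6,"delta_pos":[0.5,0,36],"angular":[0,0,0]}]}}

```text
time_s: 3.42
eef_pos: [0.4329, 0.0004, 0.1092]
eef_rot: [[0.601, 0.8, -0.002], [0.8, -0.601, 0.0], [-0.001, -0.002, -1.0]]
wrist_force: [-0.1, 1.1, -1.2]
gripper_width: 0.0682
```

```bash
python3 - <<'E'
from h import *
from bench import *
s=get_state();print(s["time_s"],s["eef_pos"],s["wrist_force"],s["gripper_width"],s["joint_pos"])
c=capture("wrist");cv2.imwrite("pics/wrist4.png",c["frame"])
sc=capture("scene");cv2.imwrite("pics/scene4.png",cv2.resize(sc["frame"][100:300,180:400],None,fx=3,fy=3,interpolation=cv2.INTER_CUBIC))
print(get_state()["eef_pos"])
E
```

```text
3.425 [4.32939219e-01 3.67354215e-04 1.09193398e-01] [-0.11447068  1.09777202 -1.17044641] 0.06818854129294888 [-8.70945736e+00  2.27165187e+01  1.22054098e+02  7.56759920e-03
  3.53562985e+01  2.81972359e+01]
[4.33526156e-01 2.86073207e-04 1.10204617e-01]
```

View pics/wrist4.png

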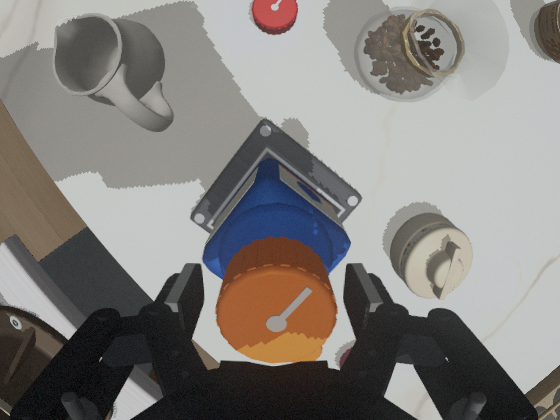

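View pics/scene4.png

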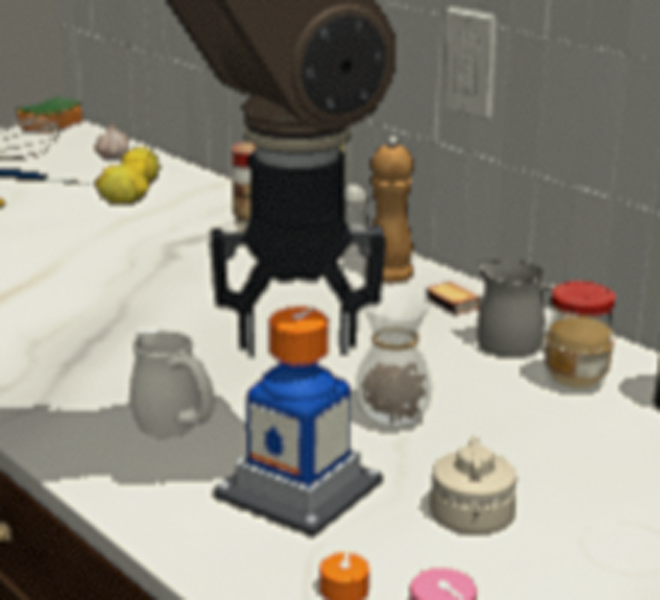

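The fingers straddle the cap, with its centre at pixel (277,320) between the pads. The palm is clear above it. Next I'll close.

{"name": "move_arm", "arguments": {"motion": [{"fingers":1,"delta_pos":[0,0,0],"angular":[0,0,0]},{"fingers":1,"delta_pos":[0,0,0],"angular":[0,0,0]},{"fingers":1,"delta_pos":[0,0,0],"angular":[0,0,0]},{"fingers":1,"delta_pos":[0,0,0],"angular":[0,0,0]}], "grip_force": 55}}

```text
time_s: 4.03
eef_pos: [0.4339, 0.0002, 0.1106]
eef_rot: [[0.601, 0.799, 0.001], [0.799, -0.601, -0.0], [0.001, 0.001, -1.0]]
wrist_force: [-0.6, -0.6, 5.7]
gripper_width: 0.0475
```

```bash
python3 - <<'E'
from h import *
from bench import *
s=get_state();print(s["time_s"],s["eef_pos"],s["wrist_force"],s["moment"],s["gripper_width"])
c=capture("wrist");cv2.imwrite("pics/wrist5.png",c["frame"])
c={**c,"pos":s["eef_pos"],"rot":s["eef_rot"]};np.savez("wrist5.npz",**c)
Tt,W=wcloud(c)
hsv=cv2.cvtColor(c["frame"],cv2.COLOR_BGR2HSV)
m=(np.abs(W[...,2]-.162)<.008)&(np.hypot(W[...,0]-.433,W[...,1])<.018)&(hsv[...,1]>130)
print("cap top z",np.median(W[m][:,2]),m.sum())
E
```

```text
4.025 [4.33851361e-01 1.91562916e-04 1.10631969e-01] [-0.59711412 -0.63574068  5.66734321] [-0.11122152 -0.04034223 -0.0504514 ] 0.04748046569907203
cap top z 0.16237912964708873 4583
```

View pics/wrist5.png

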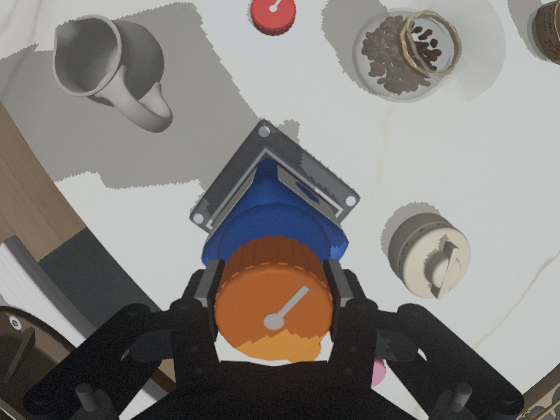

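{"name": "move_arm", "arguments": {"motion": [{"fingers":1,"delta_pos":[0,0,2],"angular":[0,0,0]},{"fingers":1,"delta_pos":[0,0,4],"angular":[0,0,0]},{"fingers":1,"delta_pos":[0,0,6.5],"angular":[0,0,0]},{"fingers":1,"delta_pos":[0,0,6.5],"angular":[0,0,0]}]}}

```text
time_s: 4.58
eef_pos: [0.4339, 0.0002, 0.1043]
eef_rot: [[0.601, 0.8, 0.002], [0.8, -0.601, -0.0], [0.001, 0.001, -1.0]]
wrist_force: [-1.8, -0.6, 11.4]
gripper_width: 0.0471
```

```bash
cat > chk.py <<'E'
from h import *
from bench import *
import sys
s=get_state();print(s["time_s"],s["eef_pos"],s["wrist_force"],s["moment"],s["gripper_width"],s["joint_pos"][5])
c=capture("wrist");cv2.imwrite(f"pics/{sys.argv[1]}.png",c["frame"])
c={**c,"pos":s["eef_pos"],"rot":s["eef_rot"]}
Tt,W=wcloud(c)
hsv=cv2.cvtColor(c["frame"],cv2.COLOR_BGR2HSV)
m=(np.abs(Tt[...,2]+.05)<.012)&(np.hypot(Tt[...,0],Tt[...,1])<.018)&(hsv[...,1]>130)
print("cap top z",np.median(W[m][:,2]),"tool z",np.median(Tt[m][:,2]),m.sum())
E
python3 chk.py w6
```

```text
4.575 [4.33875144e-01 2.11212418e-04 1.04304190e-01] [-1.82279587 -0.56661914 11.39730126] [-0.11614661  0.24006871 -0.07629464] 0.0471069752377346 28.200403677185722
cap top z 0.15608019271455587 tool z -0.05177660343616065 4606
```

View pics/w6.png

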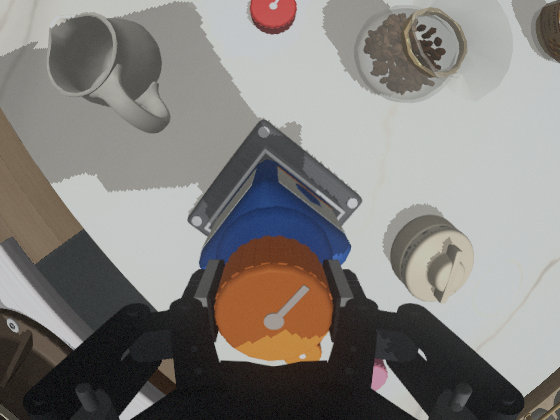

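The cap went down 6.3 mm with no slip in the grip, and the 11.4 N reading matches the spring. Now I'll twist it: +yaw in the world is -z in the tool frame.

{"name": "move_arm", "arguments": {"motion": [{"fingers":1,"delta_pos":[0,0,0],"angular":[0,0,-6]},{"fingers":1,"delta_pos":[0,0,0],"angular":[0,0,-14]},{"fingers":1,"delta_pos":[0,0,0],"angular":[0,0,-22]},{"fingers":1,"delta_pos":[0,0,0],"angular":[0,0,-30]}]}}

```text
time_s: 5.12
eef_pos: [0.4342, 0.0002, 0.1045]
eef_rot: [[0.116, 0.993, 0.002], [0.993, -0.116, -0.0], [0.0, 0.002, -1.0]]
wrist_force: [-0.6, 0.6, 11.2]
gripper_width: 0.0476
```

```bash
python3 chk.py w7
```

```text
5.125 [4.34206547e-01 1.98429984e-04 1.04520961e-01] [-0.63123517  0.58317408 11.2428832 ] [ 0.03337376  0.01231234 -0.01756171] 0.047557078023316116 -2.06222185975863
cap top z 0.15621954861931647 tool z -0.051697016745907313 4592
```

View pics/w7.png

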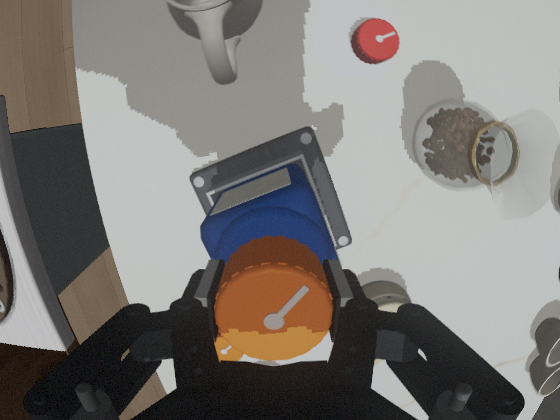

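The pointer hasn't moved in the tool frame, so the cap is turning with the gripper and staying pressed. I'll continue to about 80°.

{"name": "move_arm", "arguments": {"motion": [{"fingers":1,"delta_pos":[0,0,0],"angular":[0,0,-10]},{"fingers":1,"delta_pos":[0,0,0],"angular":[0,0,-20]},{"fingers":1,"delta_pos":[0,0,0],"angular":[0,0,-30]},{"fingers":1,"delta_pos":[0,0,0],"angular":[0,0,-40]},{"fingers":1,"delta_pos":[0,0,0],"angular":[0,0,-50]}]}}

```text
time_s: 5.8
eef_pos: [0.4342, 0.0002, 0.1045]
eef_rot: [[-0.687, 0.727, 0.003], [0.727, 0.687, -0.0], [-0.002, 0.002, -1.0]]
wrist_force: [-0.6, -0.4, 12.0]
gripper_width: 0.0473
```

{"name": "move_arm", "arguments": {"motion": [{"fingers":1,"delta_pos":[0,0,0],"angular":[0,0,0]}]}}

```text
time_s: 5.92
eef_pos: [0.4342, 0.0002, 0.1045]
eef_rot: [[-0.685, 0.729, 0.003], [0.729, 0.685, -0.0], [-0.002, 0.002, -1.0]]
wrist_force: [-0.3, 0.5, 11.4]
gripper_width: 0.0474
```

```bash
python3 chk.py w8
```

```text
5.925 [4.34246246e-01 2.00635127e-04 1.04542933e-01] [-0.29650672  0.51594261 11.42928741] [0.0370632  0.04229701 0.02296518] 0.04741541912796798 -51.94989032451367
cap top z 0.15616328040563127 tool z -0.05161912187887381 4586
```

View pics/w8.png

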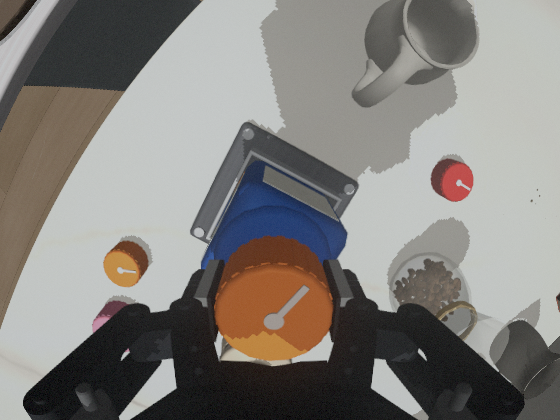

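The cap has turned about 80° with no slip: the pointer is still at the same place in the tool view. Now I'll lift straight up by about 81 mm.

{"name": "move_arm", "arguments": {"motion": [{"fingers":1,"delta_pos":[0,0,-6],"angular":[0,0,0]},{"fingers":1,"delta_pos":[0,0,-14],"angular":[0,0,0]},{"fingers":1,"delta_pos":[0,0,-24],"angular":[0,0,0]},{"fingers":1,"delta_pos":[0,0,-36],"angular":[0,0,0]}]}}

```text
time_s: 6.48
eef_pos: [0.4333, 0.0003, 0.1402]
eef_rot: [[-0.683, 0.73, -0.0], [0.73, 0.683, 0.0], [0.0, -0.0, -1.0]]
wrist_force: [-0.8, -0.1, 0.5]
gripper_width: 0.0473
```

```bash
python3 chk.py w9
```

```text
6.475 [4.33281000e-01 3.17943433e-04 1.40208057e-01] [-0.7653868  -0.10346641  0.46481741] [-0.04519021 -0.00119485 -0.03469763] 0.047334175524343616 -51.799284093871016
cap top z 0.1917897653271152 tool z -0.051584893667778395 4579
```

{"name": "move_arm", "arguments": {"motion": [{"fingers":1,"delta_pos":[0,0,-15],"angular":[0,0,0]},{"fingers":1,"delta_pos":[0,0,-30],"angular":[0,0,0]},{"fingers":1,"delta_pos":[0,0,-45],"angular":[0,0,0]},{"fingers":1,"delta_pos":[0,0,-45],"angular":[0,0,0]},{"fingers":1,"delta_pos":[0,0,-45],"angular":[0,0,0]}]}}

```text
time_s: 7.15
eef_pos: [0.4332, 0.0003, 0.1842]
eef_rot: [[-0.683, 0.73, -0.0], [0.73, 0.683, 0.0], [0.0, -0.0, -1.0]]
wrist_force: [-0.2, -0.3, -0.4]
gripper_width: 0.0475
```

```bash
python3 chk.py w10; python3 - <<'E'
from bench import *
import cv2
c=capture("scene");cv2.imwrite("pics/scene10.png",cv2.resize(c["frame"][100:300,180:400],None,fx=3,fy=3,interpolation=cv2.INTER_CUBIC))
s=get_state();print(s["eef_pos"],s["wrist_force"],s["gripper_width"])
E
```

```text
7.15 [4.33223818e-01 2.84097158e-04 1.84203461e-01] [-0.19041798 -0.29995666 -0.39636545] [-0.02591422  0.02396767  0.03396494] 0.047483910585893144 -51.80073633895265
cap top z 0.2357770685178554 tool z -0.0515731735351649 4590
[4.33197167e-01 3.01492977e-04 1.84043926e-01] [ 1.10902652 -0.60159248 -0.14412442] 0.047439430054381296
```

View pics/scene10.png

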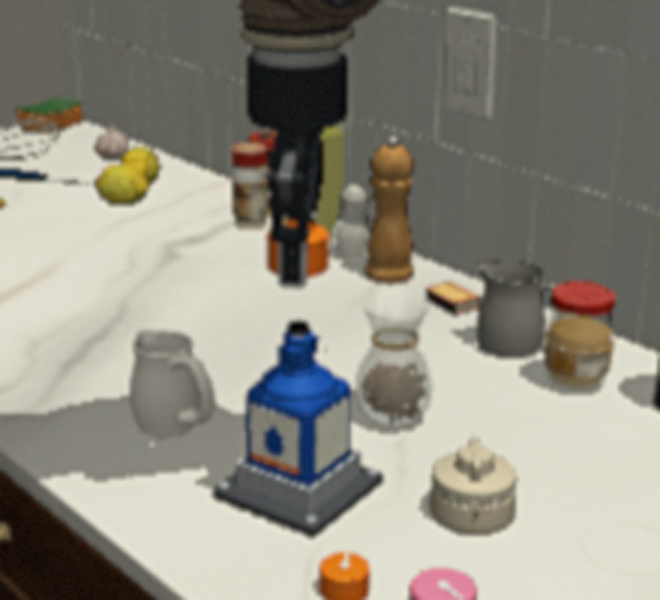

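View pics/w10.png

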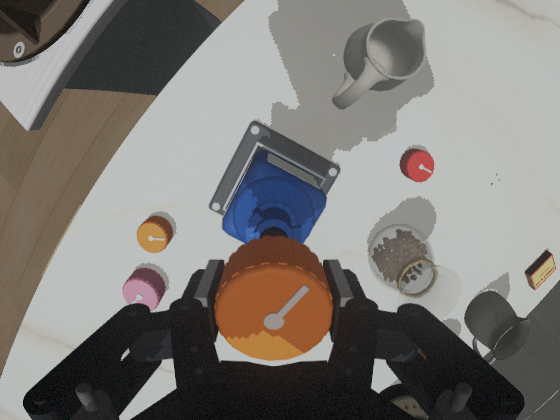

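The cap is off and held level. Its top is at z = 0.236, so the rim is at about 0.206, 59 mm above the mouth and on the axis. The bystanders haven't moved, so I'm handing in.

```bash
python3 -c "
from bench import *
print(finish_job())"
```

```text
the job is handed in; nothing more can be done
None
```

The cap is off the bottle and held in the gripper above the open mouth. The job was handed in at about 7.2 s, and the interface gave no verdict.

**What I did:**
1. I gripped the cap at 55 N and pressed it down about 6.3 mm. The wrist read 11.4 N, which matches the spring.
2. I kept it pressed while turning it about 80° anticlockwise. The pointer stayed put in the wrist view, so there was no slip.
3. I lifted it straight up about 80 mm.

**Last checks:**
- **Cap position:** the top measured 0.236 m high, so the rim is about 59 mm above the mouth. It is within about 1–2 mm of the bottle's axis, level and steady.
- **Grip and contact:** the opening is 47.4 mm and the wrist force is within about 1.3 N of zero, so the cap is held and not touching the bottle.
- **Bystanders:** the creamer, timer and carafe look unmoved in the last pictures. I did not re-measure their positions.

**Disagreement:** the fingertips were not where the description says. The scene and wrist cameras showed them about 27 mm behind the TCP when open, and about 21 mm behind at 51 mm opening, instead of up to 14 mm ahead. I set the grasp height from the pictures instead.

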